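# Turn the face-down adapter board over against the tray wall

## Task

One of the three small adapter boards in the steel tray lies face down, with its bare soldered back showing. Without picking it up, push it along the tray floor against the tray's far wall (the one farthest from you) until it rides up and stands leaning on that wall, then draw its top edge back over towards you so that it drops onto its back and lies flat on the tray floor with its black socket strips up. Leave the other two boards and the green plugs in the tray where they are, and finish clear of everything.

Things in the scene. Friction and masses are not known exactly. Their poses are not given: they have to be found in the camera images.
- board: the face-down board: green, 60 mm (x) by 45 mm (y), 7 mm thick, about 45 g: a 2.4 mm plate on two black socket strips 4.6 mm high and 7.5 mm wide along its two 60 mm sides. Origin: centre of the face it lies on at the start; z points out of the bare soldered back, up at the start and down once turned over (origin then 7 mm above the floor). Its +x end faces roughly the far wall
- board_far_left (a point): corner of the board at its +x, +y, at mid-thickness
- board_far_right (a point): corner of the board at its +x, -y, at mid-thickness
- board_near_left (a point): corner of the board at its -x, +y, at mid-thickness
- board_near_right (a point): corner of the board at its -x, -y, at mid-thickness
- tray: fixed shallow steel tray, grey rubber liner, open top. Origin: centre of its underside on the desk; x points away from the robot to the far wall, y left along it. Liner (floor) top 4 mm above the desk; flat floor 180 (x) by 270 mm (y); walls flare outwards; 211 by 301 mm over the rolled rims. The three boards lie side by side in y, about 85 mm apart, in any order. Liner friction about 0.9
- far_wall: the tray's far (+x) wall, part of the tray; same origin and axes. Smooth: the board slides on it (friction about 0.2). Section, from the floor's edge: 60 deg up to 8 mm above the floor (4.6 mm out), 70 deg up to 18 mm (8.2 out), 80 deg up to the rim at 36 mm (11.4 out). The other walls are alike
- far_rim (a point): middle of the far wall's rim, on its inner side, 41.3 mm above the desk, 101 mm in x from the tray's origin
- far_foot (a point): middle of the far wall's foot, where the flat floor ends, 90 mm in x from the tray's origin, at floor height. With its near edge pushed up to this line the board leans at about 72 deg, top edge about 57 mm above the floor, 20 mm above and 7 mm beyond the rim, and stays so when let go; drawn past upright it falls over towards the robot
- spare_a: another board of the same make lying face up (black strips and chips showing), 60 by 45 by 7 mm, loose; origin at the centre of its underside
- spare_b: the third board, as spare_a
- plug_1: loose green screw-terminal plug 12 by 18 by 12 mm on the tray floor near the near wall, between the boards' lanes; origin at the centre of its underside
- plug_2: a second such plug
Things that resemble listed ones, but are neither listed nor needed, are in the scene too. Leave any blue or orange look-alike of the board alone.

How it is judged:
By the outcome, as a careful person would: the job done as asked, in the order asked, and still so for the second after the job is handed in, with the robot touching nothing.
It also fails if it takes over 45 s, if anything falls off the work surface, if the arm or the gripper's body presses on something with over 40 N, if the wrist force passes 120 N, or if a joint passes its speed limit or range.

## Robot

A 6-joint arm with a two-finger parallel gripper is mounted at the origin on the work surface. World frame = base frame: x ahead of the robot, y to its left, z up, the work surface at z = 0. Lengths are in m, angles in rad, forces in N, time in s.
With the tool pointing down it reaches from about 0.25 to 0.775 m from the base axis. Payload 4 kg.
Tool frame: the origin (TCP) lies between the finger pads; the fingertips stand 19 mm ahead of it and the grasp point (between the pads) is the TCP (robot.tip_reach is the y of the fingertips in the tool frame, in m); y points along the fingers, x is the direction in which the jaws open and shut, and the axes are right-handed (so a half turn about y gives the same grasp; the last joint's range is limited). The gripper opens to 94 mm and grips with 3 to 60 N. Pads are 16 mm wide; open, the fingers measure 119 mm over their backs; the gripper's body (75 mm by 177 mm) begins 78 mm behind the grasp point.
Start: joints at [1.119, 0.087, 1.371, -0, 1.684, -0.103], TCP at [0.188, 0.517, 0.225] pointing down, gripper open.
Joint ranges: [-3.1, 3.1], [-0.76, 2.03], [0.27, 2.55], [-1.08, 4.22], [0.17, 2.65], [-2.57, 2.57]. Speed limits (rad/s): [2.79, 2.79, 3.14, 3.14, 3.14, 3.14].

## Interface

Orientations are given as [roll, pitch, yaw] about the fixed x, y, z axes, in that order (R = Rz(yaw) Ry(pitch) Rx(roll)).
In Python, from bench import robot, imaging, order gives the robot as it stands.
- The arm moves only by the tool send_rows, never from a script. Its argument "moves" is text: rows parted by semicolons, each of 5 numbers parted by spaces: the gripper's target within -1 to 1 (shut at 1, half-way at 0, fully open at -1), then the shift along the tool's x, y, z in m, then the turn about the tool's y in degrees. In form: fingers tx ty tz roll; .... A call has exactly 10 rows; each row shifts and turns the commanded pose from where the row before left it, along the tool's axes as they then stand; what a row does not reach is not made up. A row lasts 1/12 s, in which the tool goes at most 41.7 mm and 7.16 degrees, less where a joint would pass 70% of its speed; a pose out of reach is approached as far as the arm can. A call with a gripper value outside its range is refused whole. The fingers move at their own pace and stop on an object; the grip force is fixed at half the most. Time passes only in rows, so rows that do not move let the fingers close, or fill a call up. It gives the time, the measured TCP pose, the force and the opening at its end, in the units of the state.
- robot.get_obs(): the state, without advancing time (a new reading comes with each control period).
- imaging.snapshot(name): name is "side" or "top"; returns a dict with "image" (420x560x3 uint8, red, green, blue), "mtx" (3x3 intrinsics, pixels), "dist" ([k1, k2, p1, p2, k3] as OpenCV has them; the pictures are not rectified), "R" (3x3) and "t" (3): a world point X has camera coordinates R X + t. Camera axes: x right, y down, z forward; pixel columns grow to the right and rows downward; lengths in m; the calibration is good to about 2 mm. A picture is of the moment at which its call begins. There is no depth.
- order.close_job(): hands the job in, once; it reports no verdict.
Trained networks look in a picture, given as the dict that the camera call returned (one of the last four; its "shot" number tells which), for a name from the list of things; names that differ only in an ending like _2 or _b are one class to them, and where a whole thing is asked for, a point or a joint stands for the part that bears it (a point fixed in the world has none). Each returns a list of dicts, best first, with "conf" (0 to 1); they miss things now and then, are a little off and sometimes report something else, mostly with a low value. They report only what shows in the picture. A call takes as long as a camera call. They do not tell look-alikes from the thing itself.
- imaging.recognise(picture, target): "centre" ([column, row] in pixels, amid what is visible of it).
- imaging.landmark_of(picture, target): "centre" ([column, row] in pixels: a listed point, or the origin of a listed thing).
The state is a dict: "time": time; "joint_positions": joint angles; "qvel": joint speeds; "joint_torque": joint torques, N m; "tool_pos": TCP position; "ee_rot": TCP orientation; "wrist_force": force on the tool from outside, world axes, zero at the start; "wrist_torque": the same for the moment, N m; "width": finger opening in m.
Only numpy, scipy, OpenCV 4.12 (cv2) and the standard library are available. Lean on these libraries where they do the work, as an engineer would, in place of code of your own. Each camera call takes 0.05 s, during which the arm holds its last target.

## Working session

There is one attempt and no reset: what is moved stays moved. The work goes in short steps, Python scripts to look and compute and a tool call to move; the robot and the scene stay as the last step left them, time stands still between calls to the robot, and variables do not carry over. Pictures are saved under pics/ and viewed, and the job is handed in when it is done.

Besides the shell and the picture viewer there is one more tool, called after "Emit:" by a JSON object that holds its "api" and its "payload". send_rows: Moves the arm, as the interface text tells. Its arguments: {"type":"object","properties":{"moves":{"type":"string"}},"required":["moves"]}

```bash
ls; mkdir -p pics; python3 - <<'E'
from bench import robot, imaging, order
import cv2
o=robot.get_obs(); print(o)
print(robot.tip_reach)
for n in ("side","top"):
    p=imaging.snapshot(n); cv2.imwrite(f"pics/{n}0.png",p["image"][:,:,::-1]); print(n,p["mtx"],p["dist"],p["R"],p["t"],p["shot"])
    for t in ("board","spare_a","plug_1","tray"):
        print(t,[(d["centre"],round(d["conf"],2)) for d in imaging.recognise(p,t)])
    for t in ("board","board_far_left","board_far_right","board_near_left","board_near_right","far_rim","far_foot","tray","spare_a","plug_1"):
        print("L",t,[(d["centre"],round(d["conf"],2)) for d in imaging.landmark_of(p,t)])
E
```

```text
pics
{'time': 0.0, 'joint_positions': array([ 1.11889431e+00,  8.79316277e-02,  1.37225564e+00, -2.80850487e-05,
        1.68356465e+00, -1.03081482e-01]), 'qvel': array([-1.55614924e-03,  6.92212391e-04, -8.56400224e-04, -6.57329710e-04,
        7.03307418e-04, -2.92198943e-05]), 'joint_torque': array([ 2.04973680e-03, -3.40176022e+01, -3.02435374e+01,  7.21093523e-02,
        3.29212379e-02, -1.58379689e-04]), 'tool_pos': array([0.18776721, 0.51642136, 0.22331619]), 'ee_rot': array([-1.57060191,  0.00215067,  1.22197288]), 'wrist_force': array([-0.01077903,  0.7747067 ,  0.52375037]), 'wrist_torque': array([-0.01123566, -0.00574985, -0.01340852]), 'width': 0.09419309883168508}
0.019
side [[456.72549978   0.         281.78403276]
 [  0.         456.72549978 211.14234555]
 [  0.           0.           1.        ]] [-0.00266653  0.          0.          0.          0.        ] [[ 0.9787885  -0.20455669  0.0113859 ]
 [-0.09246576 -0.49066823 -0.86642644]
 [ 0.18282002  0.84699543 -0.49917491]] [-0.54606756  0.09424233  0.74455876] 1
board [([391.7, 273.9], 0.93), ([224.0, 348.5], 0.8), 
[... 1942 characters left out ...]
 150.6], 0.88), ([122.7, 252.2], 0.76), ([382.7, 276.7], 0.6), ([261.6, 144.2], 0.55)]
L board_far_right [([137.9, 227.4], 0.88), ([278.1, 131.7], 0.81), ([411.1, 271.0], 0.81), ([279.8, 236.2], 0.7), ([330.6, 131.3], 0.63)]
L board_near_left [([281.3, 171.3], 0.96), ([261.0, 266.8], 0.88), ([393.3, 307.6], 0.84), ([147.1, 267.0], 0.74), ([256.9, 236.4], 0.67), ([341.8, 161.0], 0.62)]
L board_near_right [([415.9, 301.4], 0.93), ([294.7, 150.6], 0.91), ([283.5, 265.8], 0.85), ([351.5, 145.1], 0.8), ([163.3, 247.2], 0.75)]
L far_rim []
L far_foot []
L tray [([270.0, 256.9], 0.83)]
L spare_a [([308.4, 229.8], 0.83), ([226.8, 262.3], 0.75)]
L plug_1 [([302.5, 286.0], 0.6), ([257.2, 299.2], 0.4)]
```

View pics/top0.png

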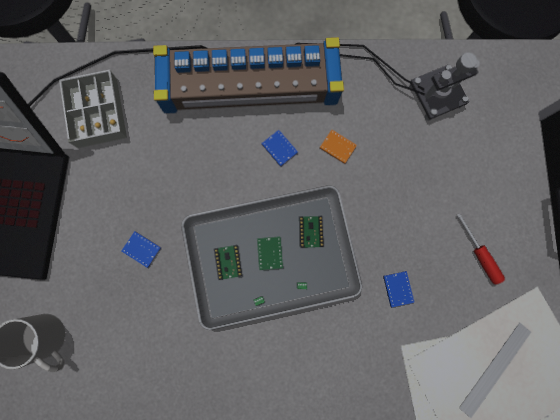

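View pics/side0.png

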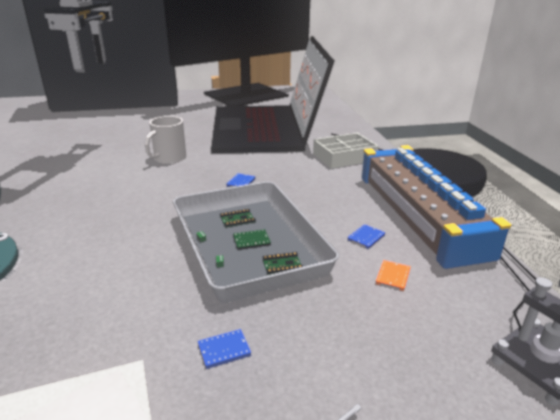

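The top view has the board candidates: the green face-down board in the middle at (269,253), two face-up spares at (228,262) and (311,231), blue look-alikes at (280,148), (141,250) and (398,289), and an orange one at (338,147). I choose the middle one in the tray and check it in a close crop.

```bash
cat > h.py <<'E'
import numpy as np, cv2
from bench import robot, imaging, order
def ray(p,uv):
    n=cv2.undistortPoints(np.array([[uv]],float),p["mtx"],np.array(p["dist"]))[0,0]
    d=p["R"].T@np.array([n[0],n[1],1.]); c=-p["R"].T@p["t"]; return c,d
def onz(p,uv,z):
    c,d=ray(p,uv); return c+d*(z-c[2])/d[2]
def proj(p,X):
    X=np.atleast_2d(np.array(X,float)); r,_=cv2.Rodrigues(np.array(p["R"]))
    return cv2.projectPoints(X,r,np.array(p["t"],float),np.array(p["mtx"]),np.array(p["dist"]))[0][:,0]
def tri(p1,u1,p2,u2):
    A=[];b=[]
    c1,d1=ray(p1,u1);c2,d2=ray(p2,u2)
    M=np.zeros((3,3));v=np.zeros(3)
    for c,d in((c1,d1),(c2,d2)):
        d=d/np.linalg.norm(d);P=np.eye(3)-np.outer(d,d);M+=P;v+=P@c
    return np.linalg.solve(M,v)
def crop(p,x0,y0,x1,y1,s,name):
    im=cv2.resize(p["image"][y0:y1,x0:x1],None,fx=s,fy=s,interpolation=cv2.INTER_CUBIC); cv2.imwrite(f"pics/{name}.png",im[:,:,::-1])
E
python3 - <<'E'
from h import *
p=imaging.snapshot("top"); crop(p,175,180,370,330,4,"topc1")
q=imaging.snapshot("side"); crop(q,165,175,345,305,4,"sidec1")
for n,uv,z in [("fl",(258,239.1),.0075),("fr",(279.8,236.2),.0075),("nl",(261,266.8),.0075),("nr",(283.5,265.8),.0075)]: print(n,onz(p,uv,z))
print(onz(q,(251.2,239),.01),onz(p,(269.5,253),.01))
E
```

```text
fl [0.52487462 0.00592121 0.0075    ]
fr [ 0.52962961 -0.03604192  0.0075    ]
nl [0.47217038 0.00096767 0.0075    ]
nr [ 0.47314787 -0.04182266  0.0075    ]
[ 0.49786267 -0.02050282  0.01      ] [ 0.49779282 -0.01563601  0.01      ]
```

View pics/topc1.png

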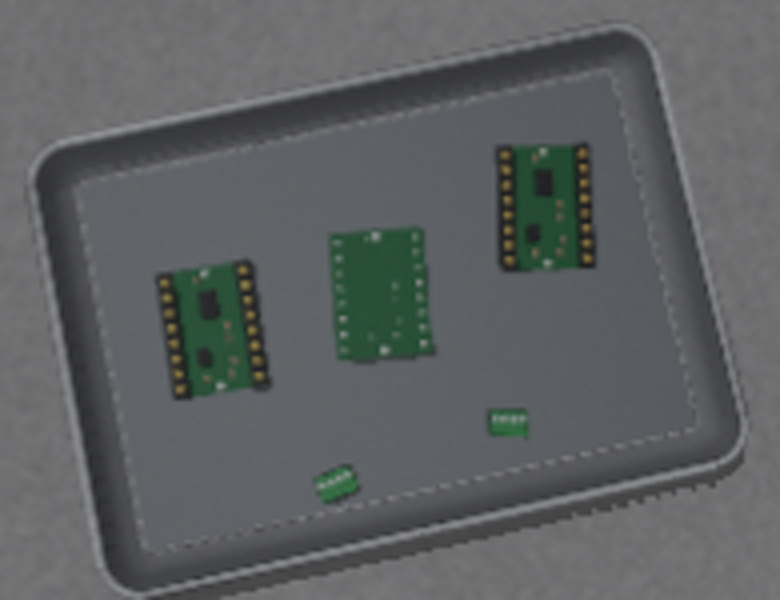

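View pics/sidec1.png

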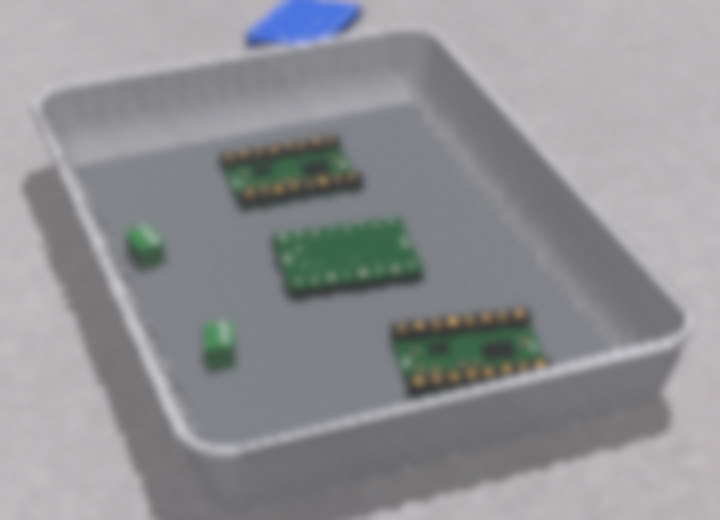

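```bash
python3 - <<'E'
from h import *
p=imaging.snapshot("top");q=imaging.snapshot("side")
f=lambda x,y:((x+.5)/4-.5+175,(y+.5)/4-.5+180)
g=lambda x,y:((x+.5)/4-.5+165,(y+.5)/4-.5+175)
C=np.array([onz(p,f(*a),.004)[:2] for a in [(78,184),(612,72),(697,430),(147,553)]])
print(C); 
for i in range(4):
    d=C[(i+1)%4]-C[i]; print(np.linalg.norm(d),np.degrees(np.arctan2(d[1],d[0])))
M=np.array([[.09,.135],[.09,-.135],[-.09,-.135],[-.09,.135]])
a=C-C.mean(0); H=(M.T@a); th=np.arctan2(H[0,1]-H[1,0],H[0,0]+H[1,1]); print("tray",C.mean(0),np.degrees(th))
B=np.array([onz(p,f(*a),.011)[:2] for a in [(331,234),(422,228),(430,350),(340,357)]])
M=np.array([[.03,.0225],[.03,-.0225],[-.03,-.0225],[-.03,.0225]])
a=B-B.mean(0); H=(M.T@a); th2=np.arctan2(H[0,1]-H[1,0],H[0,0]+H[1,1]); print("board",B,B.mean(0),np.degrees(th2))
S=np.array([onz(q,g(*a),.011)[:2] for a in [(275,236),(405,221),(421,272),(291,287)]]); print("side",S,S.mean(0))
for n,a,b in [("L",[(157,272),(248,262),(267,384),(180,395)],0),("R",[(498,148),(590,145),(593,266),(502,268)],0)]:
    P=np.array([onz(p,f(*k),.011)[:2] for k in a]);print(n,P.mean(0))
c,s=np.cos(th),np.sin(th);R=np.array([[c,-s],[s,c]])
print("board in tray",(B-C.mean(0))@R)
for a in [(508,423),(336,484)]: print("plug in tray",(onz(p,f(*a),.010)[:2]-C.mean(0))@R)
E
```

```text
[[ 0.55353316  0.12894976]
 [ 0.60399442 -0.13196691]
 [ 0.43027592 -0.16552763]
 [ 0.37963566  0.09513003]]
0.26575147807255967 -79.05413782073421
0.17693060787225837 -169.06572011886416
0.265531256797318 100.99439679560842
0.17715562892562736 11.005549511713614
tray [ 0.49185979 -0.01835369] 10.97006341312295
board [[ 0.52648249  0.00701261]
 [ 0.52850455 -0.03653863]
 [ 0.47066912 -0.03902745]
 [ 0.46829772  0.00356813]] [ 0.49848847 -0.01624633] 2.924695878439503
side [[ 0.46863172  0.00146362]
 [ 0.52856402  0.00297096]
 [ 0.52813613 -0.03956652]
 [ 0.47075525 -0.04041634]] [ 0.49902178 -0.01888707]
L [0.48314163 0.0633879 ]
R [ 0.53771417 -0.09627701]
board in tray [[ 0.03881714  0.01831422]
 [ 0.03251462 -0.024826  ]
 [-0.02473758 -0.01626348]
 [-0.01895988  0.02600501]]
plug in tray [-0.06576741 -0.04498832]
plug in tray [-0.07603532  0.03987752]
```

The crop confirms it: the middle board shows bare soldered green and no black strips, while its neighbours show black strips and chips. I'll turn the jaws along the tray's y and move above the gap behind the board.

Emit:
{"api": "send_rows", "payload": {"moves": "0.57 0 0 0 -6.2; 0.57 0 0 0 -6.2; 0.57 0 0 0 -6.2; 0.57 0 0 0 -6.2; 0.57 0 0 0 -6.2; 0.57 -0.03 0 -0.008 0; 0.57 -0.03 0 -0.008 0; 0.57 -0.03 0 -0.008 0; 0.57 -0.03 0 -0.008 0; 0.57 -0.03 0 -0.008 0"}}

```text
time: 2.53
tool_pos: [0.2562, 0.3761, 0.2245]
ee_rot: [-1.571, -0.0, 1.764]
wrist_force: [0.1, -0.0, -0.3]
width: 0.0306
```

Emit:
{"api": "send_rows", "payload": {"moves": "0.57 -0.03 0 -0.008 0; 0.57 -0.03 0 -0.008 0; 0.57 -0.03 0 -0.008 0; 0.57 -0.03 0 -0.008 0; 0.57 -0.03 0 -0.008 0; 0.57 -0.03 0 -0.008 0; 0.57 -0.03 0 -0.008 0; 0.57 -0.03 0 -0.008 0; 0.57 -0.03 0 -0.008 0; 0.57 -0.03 0 -0.008 0"}}

```text
time: 3.37
tool_pos: [0.3922, 0.0966, 0.2248]
ee_rot: [-1.572, -0.0, 1.763]
wrist_force: [0.5, -0.3, 0.3]
width: 0.0202
```

Emit:
{"api": "send_rows", "payload": {"moves": "0.57 -0.03 0 -0.008 0; 0.57 -0.03 0 -0.008 0; 0.57 -0.03 0 -0.008 0; 0.57 -0.03 0 -0.008 0; 0.57 0 0.02 0 0; 0.57 0 0.02 0 0; 0.57 0 0.02 0 0; 0.57 0 0 0 0; 0.57 0 0 0 0; 0.57 0 0 0 0"}}

```text
time: 4.2
tool_pos: [0.4466, -0.0135, 0.1657]
ee_rot: [-1.572, 0.0, 1.763]
wrist_force: [-0.0, 0.1, -0.1]
width: 0.0202
```

Emit:
{"api": "send_rows", "payload": {"moves": "0.57 -0.0096 0 -0.004 0; 0.57 0 0.025 0 0; 0.57 0 0.025 0 0; 0.57 0 0.025 0 0; 0.57 0 0.02 0 0; 0.57 0 0.015 0 0; 0.57 0 0.01 0 0; 0.57 0 0 0 0; 0.57 0 0 0 0; 0.57 0 0 0 0"}}

```text
time: 5.03
tool_pos: [0.4533, -0.0225, 0.0461]
ee_rot: [-1.574, 0.001, 1.763]
wrist_force: [1.0, -0.3, 0.7]
width: 0.0205
```

```bash
python3 - <<'E'
from h import *
print(robot.get_obs()["wrist_force"],robot.get_obs()["tool_pos"])
p=imaging.snapshot("top"); crop(p,175,180,370,330,4,"topc2")
q=imaging.snapshot("side"); crop(q,165,135,345,265,4,"sidec2")
E
```

```text
[ 1.00694006 -0.29881402  0.67163073] [ 0.45328397 -0.02253018  0.04609767]
```

View pics/topc2.png

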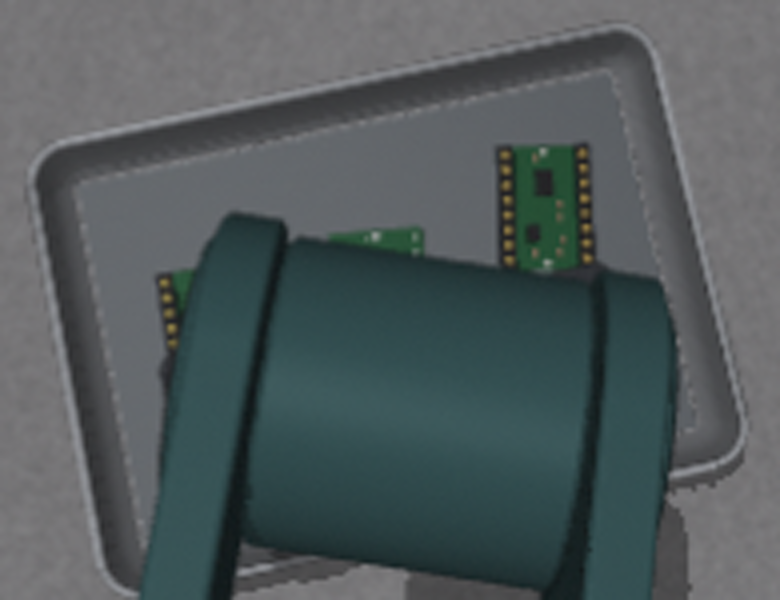

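View pics/sidec2.png

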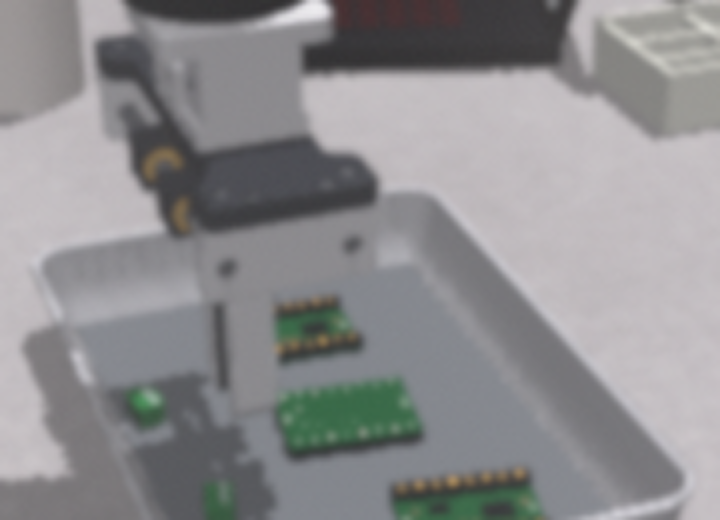

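```bash
python3 - <<'E'
from h import *
q=imaging.snapshot("side")
from scipy.spatial.transform import Rotation as Ro
o=robot.get_obs(); Rt=Ro.from_euler("xyz",o["ee_rot"]).as_matrix(); P=o["tool_pos"]
g=lambda x,y:((x+.5)/4-.5+165,(y+.5)/4-.5+135)
for n,a in [("tipL",(236,412)),("tipR",(274,403)),("fingtop",(232,300)),("blkBL",(200,285)),("blkBR",(362,263)),("blkTR",(375,195)),("blkTL",(195,230)),("bodyTR",(375,170)),("fingtopR",(274,285))]:
    c,d=ray(q,g(*a)); cl=Rt.T@(c-P); dl=Rt.T@d
    for X in (-0.0225,):
        s=(X-cl[0])/dl[0]; print(n,((cl+s*dl)*1000).round(1))
E
```

```text
tipL [-22.5  10.1   9.8]
tipR [-22.5   9.7  -7. ]
fingtop [-22.5 -43.9   8.4]
blkBL [-22.5 -53.6  21.1]
blkBR [-22.5 -49.6 -47.9]
blkTR [-22.5 -79.9 -54.2]
blkTL [-22.5 -78.6  21.5]
bodyTR [-22.5 -91.2 -54.4]
fingtopR [-22.5 -47.1  -9.6]
```

```bash
python3 - <<'E'
from h import *
q=imaging.snapshot("side")
from scipy.spatial.transform import Rotation as Ro
o=robot.get_obs(); Rt=Ro.from_euler("xyz",o["ee_rot"]).as_matrix(); P=o["tool_pos"]
im=q["image"].copy()
im=cv2.resize(im[135:265,165:345],None,fx=4,fy=4,interpolation=cv2.INTER_CUBIC)
def dot(X,c):
    u=proj(q,X)[0]; u=((u-[165,135]+.5)*4-.5); cv2.circle(im,tuple(int(v) for v in u),3,c,-1); print(u.round())
for y in (19,0,-45,-78):
  for z in (-8,8): dot(P+Rt@np.array([-22.5,y,z])/1000,(255,0,0))
for z in (-8,8): dot(P+Rt@np.array([-10,19,z])/1000,(255,255,0))
# tray floor corners, rim
th=np.radians(11); R=np.array([[np.cos(th),-np.sin(th)],[np.sin(th),np.cos(th)]]); T=np.array([.49186,-.01835])
for a in [(.09,.135),(.09,-.135),(-.09,.135),(-.09,-.135)]: dot(np.r_[T+R@a,.004],(0,255,255))
for z in (.004,.011):
  for a in [(-.0247,-.0163),(-.019,.026),(.0388,.0183),(.0325,-.0248)]: dot(np.r_[T+R@a,z],(255,0,255))
cv2.imwrite("pics/sidec3.png",im[:,:,::-1])
E
```

```text
[277. 421.]
[241. 429.]
[275. 384.]
[238. 391.]
[270. 291.]
[232. 298.]
[266. 219.]
[228. 226.]
[268. 406.]
[232. 414.]
[411. 258.]
[652. 554.]
[ 68. 323.]
[222. 665.]
[291. 459.]
[274. 407.]
[399. 390.]
[421. 441.]
[291. 445.]
[274. 394.]
[399. 377.]
[421. 428.]
```

View pics/sidec3.png

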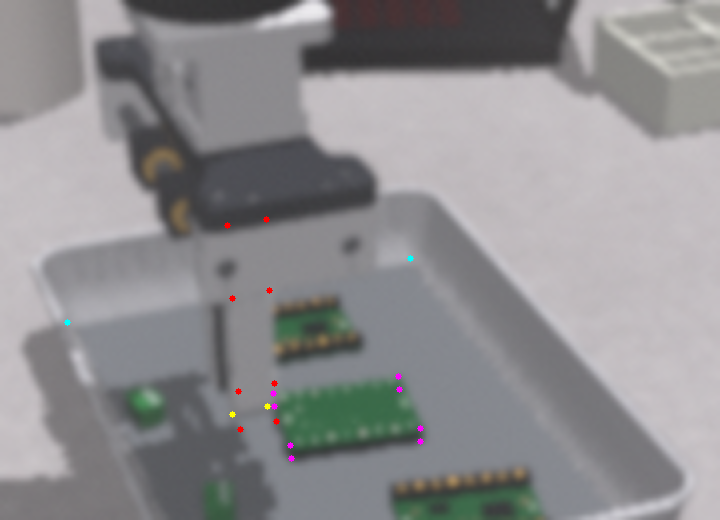

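```bash
python3 - <<'E'
from h import *
q=imaging.snapshot("side")
from scipy.spatial.transform import Rotation as Ro
o=robot.get_obs(); Rt=Ro.from_euler("xyz",o["ee_rot"]).as_matrix(); P=o["tool_pos"]
g=lambda x,y:((x+.5)/4-.5+165,(y+.5)/4-.5+135)
for n,a in [("blkBL",(203,300)),("blkBR",(366,263)),("blkTR",(375,205)),("blkTL",(195,230)),("bodyTR",(375,170))]:
    c,d=ray(q,g(*a)); cl=Rt.T@(c-P); dl=Rt.T@d
    for X in (-0.022,-0.0885,):
        s=(X-cl[0])/dl[0]; print(n,((cl+s*dl)*1000).round(1))
E
```

```text
blkBL [-22.  -46.6  19.8]
blkBL [-88.5 -85.3  35.9]
blkBR [-22.  -49.4 -50.3]
blkBR [-88.5 -87.8 -26.8]
blkTR [-22.  -75.6 -54.7]
blkTR [ -88.5 -111.2  -30.7]
blkTL [-22.  -78.7  21. ]
blkTL [ -88.5 -114.    37. ]
bodyTR [-22.  -91.4 -55. ]
bodyTR [ -88.5 -125.4  -31. ]
```

The body's bottom face is well above the fingertips (about 97 mm), so it will clear the standing board. The fingers are behind the board with a gap. I'll lower to about 2 mm over the liner.

Emit:
{"api": "send_rows", "payload": {"moves": "0.57 0 0.006 0 0; 0.57 0 0.006 0 0; 0.57 0 0.004 0 0; 0.57 0 0.003 0 0; 0.57 0 0.002 0 0; 0.57 0 0 0 0; 0.57 0 0 0 0; 0.57 0 0 0 0; 0.57 0 0 0 0; 0.57 0 0 0 0"}}

```text
time: 6.12
tool_pos: [0.4519, -0.0222, 0.0234]
ee_rot: [-1.571, -0.0, 1.763]
wrist_force: [-0.4, -1.1, 1.3]
width: 0.0198
```

Emit:
{"api": "send_rows", "payload": {"moves": "0.57 0 -0.001 -0.004 0; 0.57 0 0 -0.004 0; 0.57 0 0 -0.005 0; 0.57 0 0 -0.005 0; 0.57 0 0 -0.005 0; 0.57 0 0 -0.005 0; 0.57 0 0 -0.005 0; 0.57 0 0 -0.005 0; 0.57 0 0 -0.005 0; 0.57 0 0 -0.005 0"}}

```text
time: 6.95
tool_pos: [0.4995, -0.0129, 0.0244]
ee_rot: [-1.571, -0.0, 1.763]
wrist_force: [-0.3, 0.1, -0.4]
width: 0.0202
```

```bash
python3 - <<'E'
from h import *
print(robot.get_obs()["wrist_force"],robot.get_obs()["tool_pos"])
p=imaging.snapshot("top"); crop(p,175,180,370,330,4,"topc4")
q=imaging.snapshot("side"); crop(q,165,135,345,265,4,"sidec4")
E
```

```text
[-0.29123511  0.12150716 -0.44000112] [ 0.49946744 -0.01292396  0.02439568]
```

View pics/topc4.png

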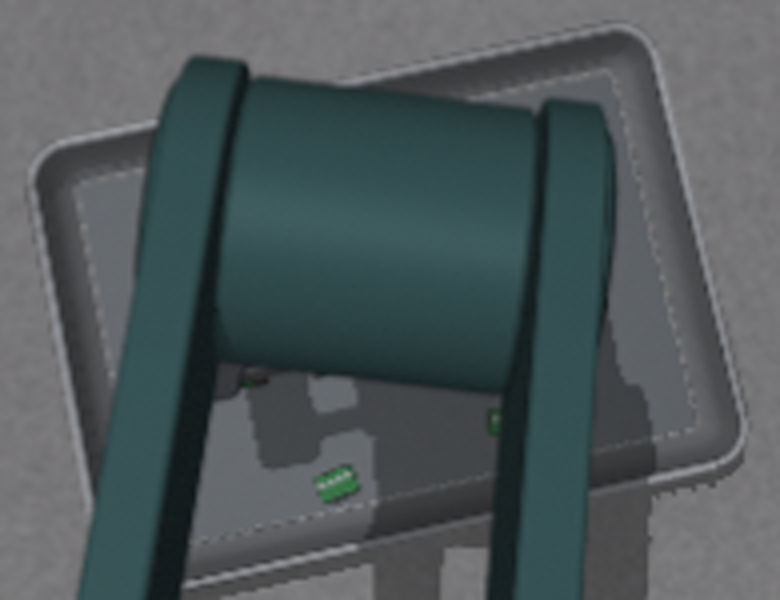

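View pics/sidec4.png

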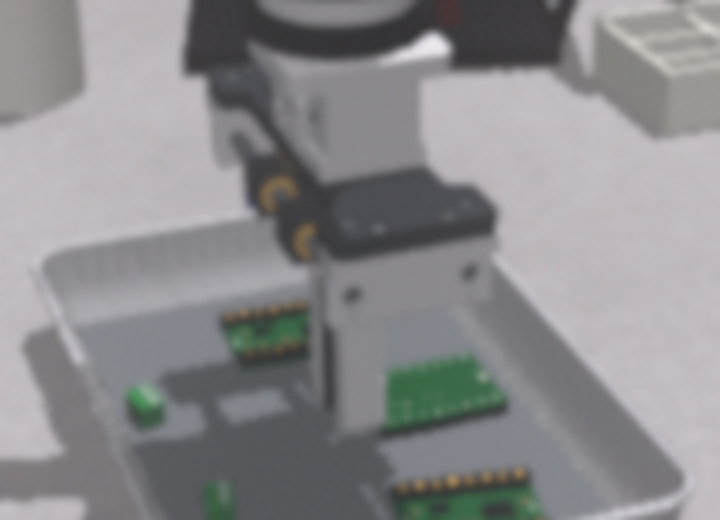

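The board is squared up and sliding ahead of the fingers. I'll keep pushing.

Emit:
{"api": "send_rows", "payload": {"moves": "0.57 0 0 -0.004 0; 0.57 0 0 -0.004 0; 0.57 0 0 -0.004 0; 0.57 0 0 -0.004 0; 0.57 0 0 -0.004 0; 0.57 0 0 -0.004 0; 0.57 0 0 -0.004 0; 0.57 0 0 -0.004 0; 0.57 0 0 -0.004 0; 0.57 0 0 -0.004 0"}}

```text
time: 7.88
tool_pos: [0.539, -0.0053, 0.0246]
ee_rot: [-1.572, 0.0, 1.763]
wrist_force: [-0.8, 0.7, -0.5]
width: 0.0199
```

```bash
python3 - <<'E'
from h import *
print(robot.get_obs()["wrist_force"],robot.get_obs()["tool_pos"])
q=imaging.snapshot("side"); crop(q,165,135,345,265,4,"sidec5")
E
```

```text
[-0.7828331   0.69352989 -0.49354362] [ 0.53899722 -0.00526611  0.02464074]
```

View pics/sidec5.png

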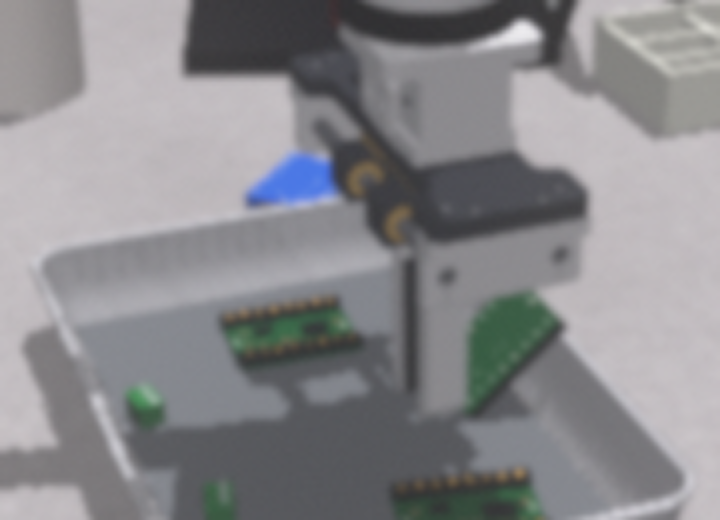

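Emit:
{"api": "send_rows", "payload": {"moves": "0.57 0 0 -0.003 0; 0.57 0 0 -0.003 0; 0.57 0 0 -0.003 0; 0.57 0 0 -0.003 0; 0.57 0 0 -0.003 0; 0.57 0 0 -0.003 0; 0.57 0 0 -0.003 0; 0.57 0 0 -0.002 0; 0.57 0 0 0 0; 0.57 0 0 0 0"}}

```text
time: 8.77
tool_pos: [0.5611, -0.001, 0.0246]
ee_rot: [-1.571, -0.0, 1.763]
wrist_force: [-0.3, 0.3, -0.3]
width: 0.0202
```

```bash
python3 - <<'E'
from h import *
print(robot.get_obs()["wrist_force"],robot.get_obs()["tool_pos"])
q=imaging.snapshot("side"); crop(q,165,135,345,265,4,"sidec6")
E
```

```text
[-0.33318849  0.34300435 -0.28716801] [ 0.56105481 -0.00096819  0.02455271]
```

View pics/sidec6.png

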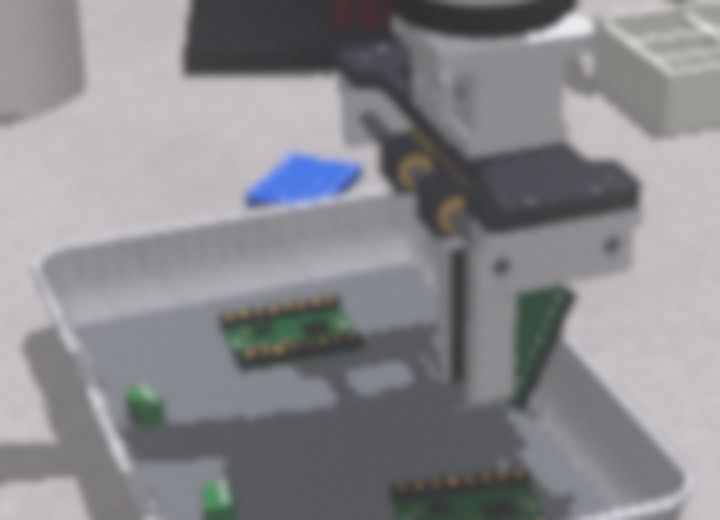

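Emit:
{"api": "send_rows", "payload": {"moves": "0.57 0 0 -0.001 0; 0.57 0 0 -0.001 0; 0.57 0 0 -0.001 0; 0.57 0 0 -0.001 0; 0.57 0 0 0 0; 0.57 0 0 0 0; 0.57 0 0 0 0; 0.57 0 0 0 0; 0.57 0 0 0 0; 0.57 0 0 0 0"}}

```text
time: 9.65
tool_pos: [0.5648, -0.0002, 0.0245]
ee_rot: [-1.571, -0.0, 1.763]
wrist_force: [0.5, -0.3, 0.1]
width: 0.02
```

Emit:
{"api": "send_rows", "payload": {"moves": "0.57 0 0 0.002 0; 0.57 0 0 0.004 0; 0.57 0 0 0.008 0; 0.57 0 0 0.01 0; 0.57 0 0 0.01 0; 0.57 0 -0.02 0.005 0; 0.57 0 -0.03 0 0; 0.57 0 -0.03 0 0; 0.57 0 -0.02 0 0; 0.57 0 0 0 0"}}

```text
time: 10.48
tool_pos: [0.5287, -0.0083, 0.1303]
ee_rot: [-1.581, 0.003, 1.763]
wrist_force: [-0.0, 0.7, 0.7]
width: 0.0203
```

```bash
python3 - <<'E'
from h import *
print(robot.get_obs()["wrist_force"],robot.get_obs()["tool_pos"])
q=imaging.snapshot("side"); crop(q,165,135,345,265,4,"sidec7")
p=imaging.snapshot("top"); crop(p,175,160,370,310,4,"topc7")
for n in ("board_far_left","board_far_right","board_near_left","board_near_right"):
  print(n,[(d["centre"],round(d["conf"],2)) for d in imaging.landmark_of(q,n)])
E
```

```text
[-0.00641891  0.65761123  0.67535636] [ 0.52868766 -0.00825328  0.13027725]
board_far_left [([364.1, 225.5], 0.93), ([382.5, 259.4], 0.92), ([295.8, 196.6], 0.88), ([236.4, 172.7], 0.73), ([241.6, 328.4], 0.56)]
board_far_right [([307.5, 205.6], 0.79), ([383.5, 232.3], 0.74), ([408.8, 270.5], 0.64), ([250.9, 354.8], 0.64), ([253.7, 179.9], 0.51)]
board_near_left [([374.5, 282.5], 0.85), ([289.3, 225.4], 0.84), ([198.0, 338.6], 0.84), ([348.5, 235.4], 0.82), ([225.3, 184.2], 0.81)]
board_near_right [([206.6, 366.9], 0.84), ([295.2, 237.8], 0.64), ([242.5, 188.9], 0.58), ([401.4, 288.3], 0.56)]
```

View pics/sidec7.png

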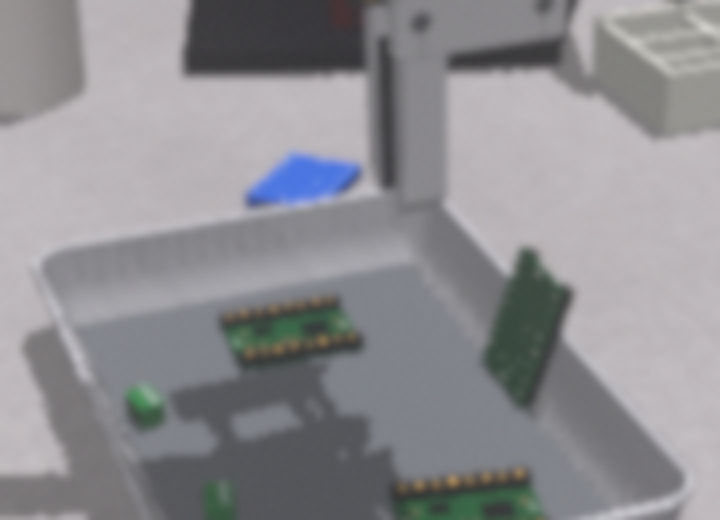

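View pics/topc7.png

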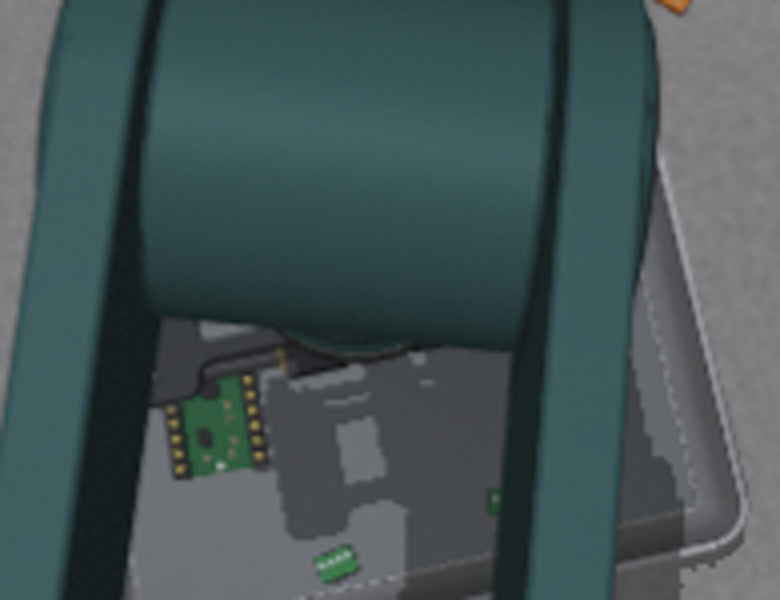

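```bash
python3 - <<'E'
from h import *
q=imaging.snapshot("side"); th=np.radians(11); R=np.array([[np.cos(th),-np.sin(th)],[np.sin(th),np.cos(th)]]); T=np.array([.49186,-.01835])
for n,u in [("fl",(295.8,196.6)),("fr",(307.5,205.6))]:
  for z in (.055,.060):
    X=onz(q,u,z); print(n,z,(X[:2]-T)@R)
for n,u in [("nl",(289.3,225.4)),("nr",(295.2,237.8))]:
    X=onz(q,u,.006); print(n,(X[:2]-T)@R)
c=(np.array(robot.get_obs()["tool_pos"])[:2]-T)@R; print("tcp",c)
E
```

```text
fl 0.055 [0.10957742 0.03715674]
fl 0.06 [0.10559605 0.0286745 ]
fr 0.055 [ 0.11506262 -0.00225184]
fr 0.06 [ 0.11101346 -0.010247  ]
nl [0.08963963 0.01966284]
nr [ 0.08247929 -0.02332543]
tcp [0.03480365 0.00420798]
```

The board stands leaning on the far wall by itself: in the crop its top is near (545,265) and its foot near (500,380). Next I go over its top and come down on the far side with the tips above the rim.

Emit:
{"api": "send_rows", "payload": {"moves": "0.57 0 0 -0.015 0; 0.57 0 0 -0.02 0; 0.57 0 0 -0.02 0; 0.57 0 0 -0.02 0; 0.57 0 0 -0.02 0; 0.57 0 0 0 0; 0.57 0 0 0 0; 0.57 0 0.01 0 0; 0.57 0 0.01 0 0; 0.57 0 0 0 0"}}

```text
time: 11.67
tool_pos: [0.617, 0.0104, 0.1009]
ee_rot: [-1.565, -0.002, 1.763]
wrist_force: [-0.2, -0.4, 0.0]
width: 0.0202
```

```bash
python3 - <<'E'
from h import *
th=np.radians(11); R=np.array([[np.cos(th),-np.sin(th)],[np.sin(th),np.cos(th)]]); T=np.array([.49186,-.01835])
c=(np.array(robot.get_obs()["tool_pos"])[:2]-T)@R; print("tcp",c,robot.get_obs()["tool_pos"])
q=imaging.snapshot("side"); crop(q,165,135,345,265,4,"sidec8")
E
```

```text
tcp [0.12834292 0.00435478] [0.61701397 0.01041376 0.10091252]
```

View pics/sidec8.png

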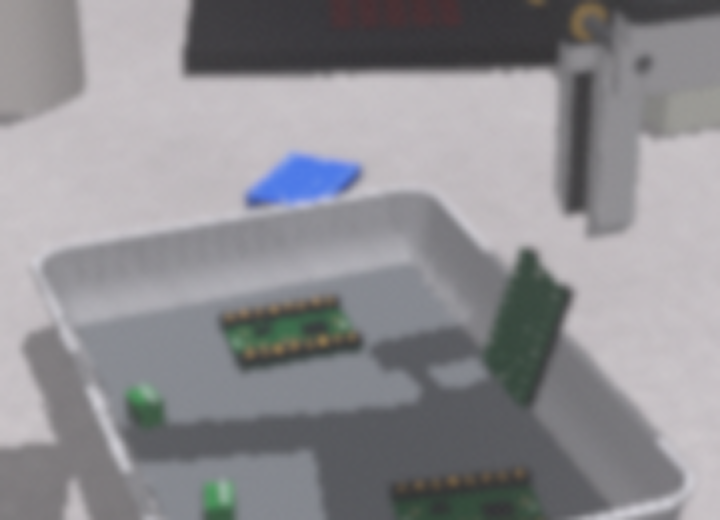

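Emit:
{"api": "send_rows", "payload": {"moves": "0.57 0 0 -0.004 0; 0.57 0 0.006 0 0; 0.57 0 0.006 0 0; 0.57 0 0.006 0 0; 0.57 0 0.006 0 0; 0.57 0 0.006 0 0; 0.57 0 0.003 0 0; 0.57 0 0 0 0; 0.57 0 0 0 0; 0.57 0 0 0 0"}}

```text
time: 12.55
tool_pos: [0.6239, 0.0112, 0.0718]
ee_rot: [-1.571, 0.0, 1.763]
wrist_force: [-0.1, -0.2, -0.2]
width: 0.0202
```

```bash
python3 - <<'E'
from h import *
th=np.radians(11); R=np.array([[np.cos(th),-np.sin(th)],[np.sin(th),np.cos(th)]]); T=np.array([.49186,-.01835])
c=(np.array(robot.get_obs()["tool_pos"])[:2]-T)@R; print("tcp",c,robot.get_obs()["tool_pos"],robot.get_obs()["wrist_force"])
q=imaging.snapshot("side"); crop(q,165,135,345,265,4,"sidec9")
E
```

```text
tcp [0.13522062 0.00383086] [0.62386527 0.01121178 0.07178015] [-0.13219617 -0.21532607 -0.2466787 ]
```

View pics/sidec9.png

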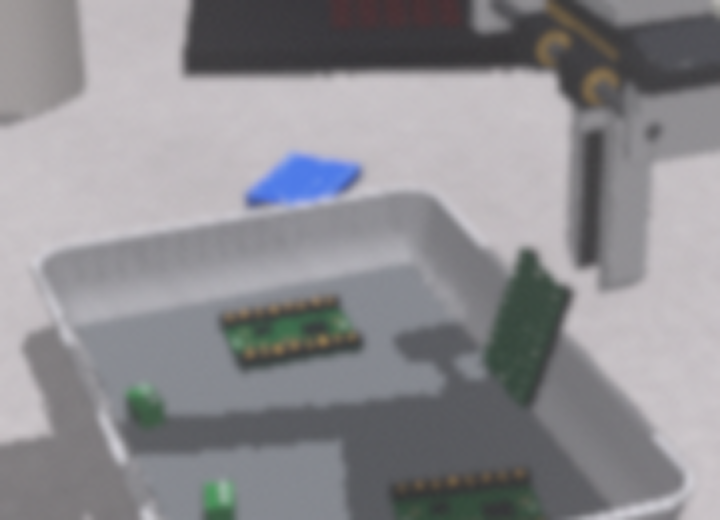

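Emit:
{"api": "send_rows", "payload": {"moves": "0.57 0 0.004 0 0; 0.57 0 0 0.003 0; 0.57 0 0 0.004 0; 0.57 0 0 0.004 0; 0.57 0 0 0.004 0; 0.57 0 0 0.004 0; 0.57 0 0 0.004 0; 0.57 0 0 0.004 0; 0.57 0 0 0.004 0; 0.57 0 0 0 0"}}

```text
time: 13.43
tool_pos: [0.5924, 0.0052, 0.0675]
ee_rot: [-1.57, -0.0, 1.763]
wrist_force: [-0.2, -0.5, -0.3]
width: 0.02
```

```bash
python3 - <<'E'
from h import *
th=np.radians(11); R=np.array([[np.cos(th),-np.sin(th)],[np.sin(th),np.cos(th)]]); T=np.array([.49186,-.01835])
c=(np.array(robot.get_obs()["tool_pos"])[:2]-T)@R; print("tcp",c,robot.get_obs()["tool_pos"],robot.get_obs()["wrist_force"])
q=imaging.snapshot("side"); crop(q,165,135,345,265,4,"sidec10")
E
```

```text
tcp [0.10321899 0.00391037] [0.59243643 0.00518364 0.0675408 ] [-0.19566549 -0.50184496 -0.2940892 ]
```

View pics/sidec10.png

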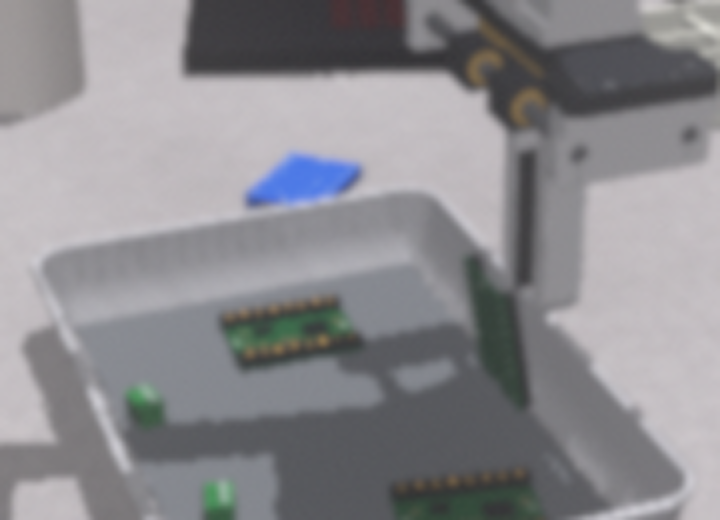

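The board is at about upright. I'll keep drawing it over.

Emit:
{"api": "send_rows", "payload": {"moves": "0.57 0 0 0.003 0; 0.57 0 0 0.003 0; 0.57 0 0 0.003 0; 0.57 0 0 0.003 0; 0.57 0 0 0.003 0; 0.57 0 0 0.003 0; 0.57 0 0 0.003 0; 0.57 0 0 0 0; 0.57 0 0 0 0; 0.57 0 0 0 0"}}

```text
time: 14.32
tool_pos: [0.5727, 0.0013, 0.0676]
ee_rot: [-1.571, -0.0, 1.763]
wrist_force: [-0.4, 0.2, 0.6]
width: 0.0201
```

```bash
python3 - <<'E'
from h import *
print(robot.get_obs()["tool_pos"],robot.get_obs()["wrist_force"])
q=imaging.snapshot("side"); crop(q,165,135,345,265,4,"sidec11")
E
```

```text
[0.57269002 0.00128231 0.06757131] [-0.44595401  0.17231462  0.6456141 ]
```

View pics/sidec11.png

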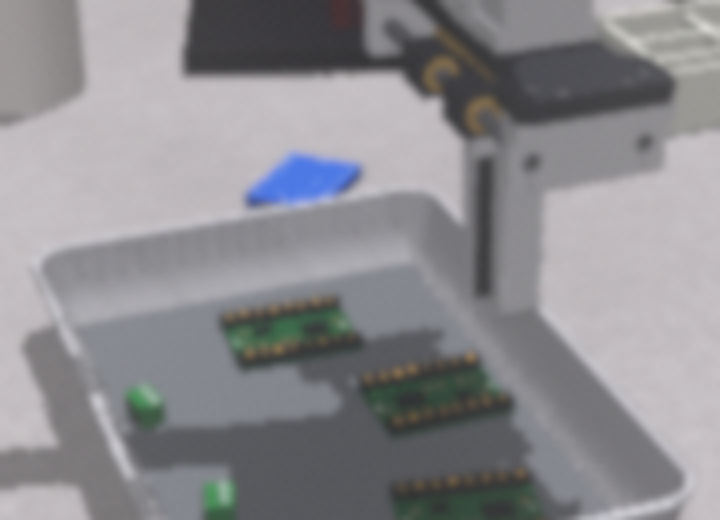

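It has fallen onto its back, strips up, and lies flat in the crop around (435,390). I'll lift straight up, move away towards the start side and check from above.

Emit:
{"api": "send_rows", "payload": {"moves": "0.57 0 -0.02 0 0; 0.57 0 -0.03 0 0; 0.57 0 -0.03 0 0; 0.57 0 -0.03 0 0; 0.57 0 -0.02 0 0; 0.57 0.03 0 0.01 0; 0.57 0.03 0 0.01 0; 0.57 0.03 0 0.01 0; 0.57 0.03 0 0.01 0; 0.57 0.03 0 0.01 0"}}

```text
time: 15.2
tool_pos: [0.4942, 0.1401, 0.1977]
ee_rot: [-1.571, -0.0, 1.763]
wrist_force: [0.1, 0.2, -0.5]
width: 0.0203
```

Emit:
{"api": "send_rows", "payload": {"moves": "0.57 0.03 0 0.01 0; 0.57 0.03 0 0.01 0; 0.57 0.03 0 0.01 0; 0.57 0.03 0 0.01 0; 0.57 0.03 0 0.01 0; 0.57 0.03 0 0.01 0; 0.57 0 0 0 0; 0.57 0 0 0 0; 0.57 0 0 0 0; 0.57 0 0 0 0"}}

```text
time: 16.03
tool_pos: [0.4022, 0.3033, 0.1974]
ee_rot: [-1.571, 0.0, 1.762]
wrist_force: [-0.2, -0.8, 0.0]
width: 0.0202
```

```bash
python3 - <<'E'
from h import *
print(robot.get_obs()["tool_pos"],robot.get_obs()["wrist_force"],robot.get_obs()["time"])
p=imaging.snapshot("top"); crop(p,175,180,370,330,4,"topc12")
q=imaging.snapshot("side"); crop(q,165,175,345,305,4,"sidec12")
E
```

```text
[0.40221623 0.30332114 0.19744523] [-0.15341509 -0.79672274  0.04306618] 16.0333
```

View pics/topc12.png

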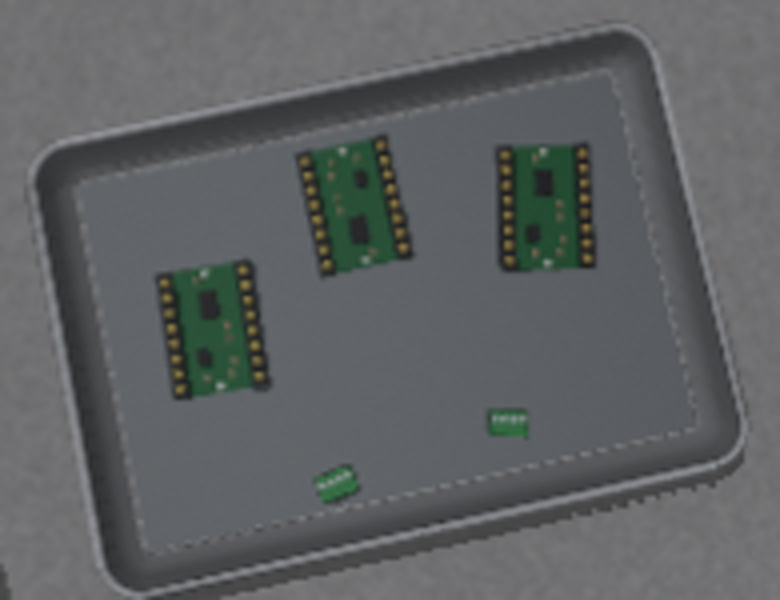

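View pics/sidec12.png

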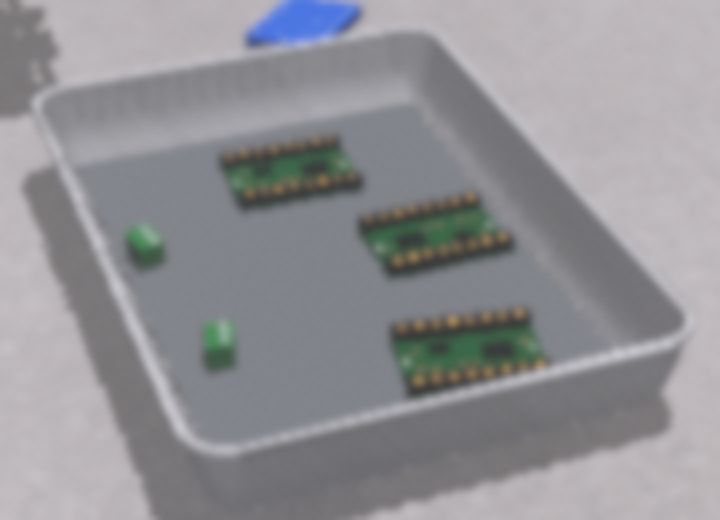

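In both views the board (top crop, around (355,205)) lies flat with its strips up. The spares and plugs are at the same pixels as before, and the arm is clear. I'm handing the job in.

```bash
python3 -c "
from bench import order
print(order.close_job())"
```

```text
the job is handed in; nothing more can be done
None
```

The face-down board now lies flat on its back on the tray floor with its black socket strips up. I handed the job in at about 16 s of the 45 s allowed; closing the job reports no verdict.

- **What I did:** I pushed the middle board with the fingertips until it stood leaning on the far wall. A picture with the arm withdrawn showed it standing there by itself. I then reached over the rim and drew its top edge towards the robot until it fell over.
- **Last checks:** In the top and side pictures, both spares and both plugs were at the same pixels as at the start. The arm was clear, with the TCP about 0.2 m up and left of the tray. The wrist force read about 1 N or less in every reading except the lowering to the liner (about 1.7 N).
- **What disagreed:** The fingertips looked about 4 to 5 mm higher in the side picture than the measured pose said. The top and side cameras also differed by about 2.6 mm on the board's position. Neither affected the result.

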